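# Clear and set the jar display lane, then restock it

### The arm

A 6-joint arm with a two-finger parallel gripper is mounted at the origin on a cart in front of the work surface, level with it; the furniture and walls round the work are solid. World frame = base frame: x ahead of the robot, y to its left, z up, the work surface at z = 0. Lengths are in m, angles in rad, forces in N, time in s.
With the tool pointing down it reaches from about 0.35 to 0.775 m from the base axis. Payload 7.3 kg.
Tool frame: the origin (TCP) lies midway between the tips of the shut fingers; the grasp point (between the pads) lies grasp_offset behind it (grasp_offset is the distance from the TCP to the grasp point, in m); z points along the fingers, y is the line along which they close (so a half turn about z gives the same grasp; the last joint's range is limited). The gripper opens to 92 mm and grips with 3 to 60 N. Pads are 19 mm wide; open, the fingers measure 130 mm over their backs; the gripper's body (75 mm by 190 mm) begins 47 mm behind the grasp point.
Start: joints at [-1.437, 0.342, 1.524, -0, 1.275, -0.146], TCP at [0.145, -0.505, 0.227] pointing down, gripper open.
Joint ranges: [-2.53, 2.53], [-0.77, 2.02], [0.04, 2.7], [-1, 4.14], [0.28, 2.66], [-3.11, 3.11]. Speed limits (rad/s): [2.57, 2.57, 3.14, 3.14, 3.14, 3.14].

### API

Orientations are given as [roll, pitch, yaw] about the fixed x, y, z axes, in that order (R = Rz(yaw) Ry(pitch) Rx(roll)).
In Python, from cell import * gives the robot as it stands.
- The arm moves only by the tool step_arm, never from a script. Its argument "plan" is a list of rows, each a list of 5 numbers: the closure, from -1 (fully open) to 1 (shut), then the shift along the tool's x, y, z in m, then the turn about the tool's z in rad. In form: [[hand, x, y, z, twist], ...]. A call has 1 to 20 rows; each row is the pose to reach, as a shift and turn from the pose commanded when the call began, along the tool's axes at that moment; what a row does not reach only later rows make up. A row lasts 1/8 s, in which the tool goes at most 62.5 mm and 10.7 degrees, less where a joint would pass 70% of its speed; a pose out of reach is approached as far as the arm can. A call with a gripper value outside its range is refused whole. The fingers move at their own pace and stop on an object; "grip_force" is the grip in N (left out, the last holds). Time passes only in rows, so rows that repeat a pose let the fingers close. It gives the time, the measured TCP pose, the force, the opening and the grip force at its end, in the units of the state.
- observe(): the state, without advancing time (a new reading comes with each control period).
- read_camera(name): name is "scene" or "top"; returns a dict with "img" (420x560x3 uint8, red, green, blue), "range_z" (420x560 float32, m along the optical axis (not along the pixel's ray), 0 where there is no reading), "fx", "fy", "cx", "cy" (pixels), "R" (3x3) and "t" (3): a world point X has camera coordinates R X + t. Camera axes: x right, y down, z forward; pixel columns grow to the right and rows downward; lengths in m; the calibration is good to about 2 mm. A picture is of the moment at which its call begins.
- hand_in(): hands the job in; it is judged then, once.
The state is a dict: "time": time; "qpos": joint angles; "qvel": joint speeds; "joint_efforts": joint torques, N m; "tool_pos": TCP position; "tool_rot": TCP orientation; "contact_force": force on the tool from outside, world axes, zero at the start; "torque": the same for the moment, N m; "opening": finger opening in m; "grip_force": force on a finger pad.
Only numpy, scipy, OpenCV 4.12 (cv2) and the standard library are available. Lean on these libraries where they do the work, as an engineer would, in place of code of your own. Each camera call takes 0.05 s, during which the arm holds its last target. There are 200 camera calls.

### The job

Get the jar display lane ready: lay the stray soap box that blocks the lane in the blue returns tray, then nudge the stiff black stop along the lane, in small taps and without going past, until its yellow pointer is in line with the white line of the red mark clip. Then stand every balm jar upright in the lane between the stop and the end wall, with the stop still at the mark, and leave the dark gift book near the right end of the lane alone.

Things in the scene. Friction and masses are not known exactly. Their poses are not given: they have to be found in the camera images.
- lane: Display lane, 82 x 420 mm, on the table. Origin: centre of underside; y runs along the lane to the left, x away from the robot. Wooden floor 8 mm high, 66 mm wide between two aluminium lips 16 mm high (8 mm thick). A 45 mm high end wall closes the left end (inner face at y = +0.202); the right end (y = -0.21) is open. Four jars fit in one row.
- stop (a joint): Slide of the black stop along the lane, in m: 0 is its right end position, grows as it moves left (lane +y), limit 0.14. Stiff: about 7 N to move, stays where it is left, has no spring. In lane coordinates the stop's centre lies at y = -0.149 + value.
- stop_pointer (a point): Yellow pointer of the stop where it crosses the front lip: 6 mm wide, on the stop's centre line, 50 mm in front of the lane's middle line, 22 mm above the table; axes as the lane. The stop itself is a block 60 mm across the lane, 32 mm along it (faces 16 mm either side of the pointer), its top 59 mm above the table, ribs on its right face.
- mark (a point): White centre line on the red clip (10 mm wide) on the front lip: the mark for the pointer, on the same line along the lane and at the same height; axes as the lane. Its place along the lane varies; it lies 45 to 85 mm to the left of the pointer at the start.
- returns_tray: Blue returns tray, fixed behind the lane: 130 x 210 mm, floor 5 mm high, open at both ends, lips 24 mm high and 6 mm thick along the two long sides. Some 15 mm off its right end may stand a stack of books 123 mm high. Origin: centre of underside; the long way is its y.
- soap_box_mid (a point): Centre of the stray soap box with bright floral print, 56 x 50 x 200 mm, 0.11 kg, loose; at the start it lies lengthwise in the lane. Its z is the 200 mm length; x is the 56 mm width (level at the start), y the 50 mm thickness (upright at the start).
- jar_1_mid (a point): Centre of a black balm jar with ribbed lid, standing loose on the table in front of the lane or to its left: body 53 mm across, lid (upper 14 mm) 55 mm across, 48 mm high, 0.09 kg, z up. Three or four jars are there; those missing read None. Between jars and robot, from x = 0.40 back, stand stacks of books 95 mm or less high, and one of 152 mm (x below 0.38, y 0.04 to 0.15): grip by the lid.
- jar_2_mid (a point): Centre of a black balm jar like the first (pale label differs), same sizes. May be missing.
- jar_3_mid (a point): Centre of a black balm jar like the first, same sizes. May be missing.
- jar_4_mid (a point): Centre of a black balm jar like jar_2, same sizes. May be missing.
- book: Dark gift book lying flat to the right of the lane, 78 x 105 x 12 mm, loose bystander; leave it alone. Origin: centre of underside.
Not all that is in view belongs to the job. What is shaped like the part that bears jar_3_mid but green is not meant.

How it is judged:
By the outcome, as a careful person would: the job done as asked, in the order asked, and still so for the second after the job is handed in, with the robot touching nothing.
Of jar_1, jar_2, jar_3, jar_4 only 3 to 4 are there at a start; the rules pass over those that are not, and their reading is None.
At some moment in a run one of jar_1, jar_2, jar_3, jar_4 may be knocked a few centimetres aside while the robot is not near it.
Once in a run the grip may slacken for a moment while it holds something.
It also fails if it takes over 208 s, if anything falls off the work surface, if the arm or the gripper's body presses on something with over 40 N, if the wrist force passes 120 N, or if a joint passes its speed limit or range.

## Working session

There is one attempt and no reset: what is moved stays moved. The work goes in short steps, Python scripts to look and compute and a tool call to move; the robot and the scene stay as the last step left them, time stands still between calls to the robot, and variables do not carry over. Pictures are saved under pics/ and viewed, at most 14 in all, crops included, and the job is handed in when it is done.

Besides the shell and the picture viewer there is one more tool, called after "Call:" by a JSON object that holds its "op" and its "data", one argument or row to a line. step_arm: Moves the arm, as the interface text tells. Its arguments: {"type":"object","properties":{"plan":{"type":"array","items":{"type":"array","items":{"type":"number"}}},"grip_force":{"type":"number"}},"required":["plan"]}

```bash
mkdir -p pics; ls; python3 - <<'E'
from cell import *
import cv2,numpy as np
s=observe();print({k:np.round(v,3) for k,v in s.items()})
for n in("scene","top"):
    c=read_camera(n);cv2.imwrite(f"pics/{n}0.png",cv2.resize(c["img"][:,:,::-1],(784,588)))
    np.savez(f"{n}0.npz",**c);print(n,c["fx"],c["cx"],c["cy"],np.round(c["R"],3),np.round(c["t"],3),"cam",np.round(-c["R"].T@c["t"],3))
E
```

```text
pics
{'time': np.float64(0.0), 'qpos': array([-1.437,  0.343,  1.525,  0.   ,  1.275, -0.146]), 'qvel': array([ 0.002,  0.   , -0.001,  0.003,  0.003,  0.   ]), 'joint_efforts': array([ 2.0000e-03, -4.3123e+01, -2.4422e+01,  7.2000e-02,  5.6000e-02,
       -0.0000e+00]), 'tool_pos': array([ 0.145, -0.504,  0.226]), 'tool_rot': array([-3.14, -0.  ,  0.28]), 'contact_force': array([0.514, 0.2  , 0.585]), 'torque': array([-0.005, -0.002,  0.026]), 'grip_force': np.float64(0.0), 'opening': np.float64(0.092)}
scene 417.61383502985495 278.5016458129683 210.226078333292 [[-0.694 -0.719 -0.019]
 [-0.309  0.323 -0.895]
 [ 0.65  -0.615 -0.446]] [0.361 0.216 0.779] cam [-0.188  0.669  0.548]
top 491.7698681221083 283.86363291189707 207.94719547284012 [[-0.012 -0.999 -0.03 ]
 [-0.995  0.015 -0.102]
 [ 0.102  0.029 -0.994]] [-0.006  0.53   1.157] cam [ 0.409 -0.047  1.204]
```

View pics/scene0.png

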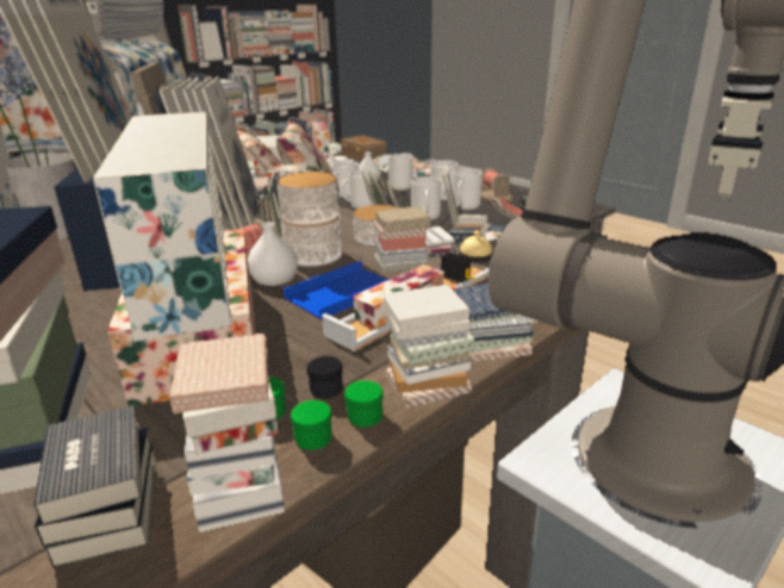

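View pics/top0.png

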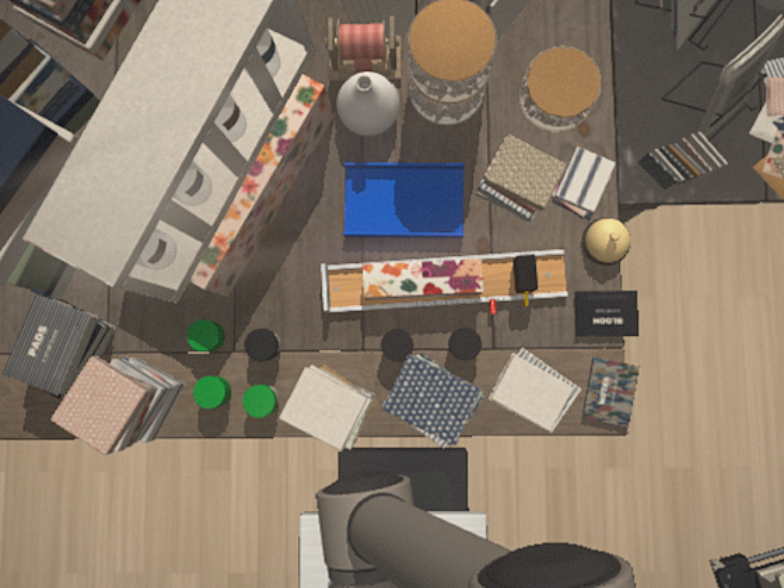

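The scene view shows the soap box in the lane and one black jar beside green decoys. The top view (784 px scale) shows the lane from (323,285) to (566,272), the stop at (525,273), the yellow pointer at (526,299) and the red clip at (493,307). The tray is at (404,200), with a low book stack at (520,175) to its right.

Candidates:
- Jars: black lids at (261,345), (397,345) and (464,344), so three. The green ones at (205,336), (211,392) and (259,401) are not meant.
- Soap box: the floral box at (422,278). The floral print at (260,185) is on the shelf.
- Mark: the red clip at (493,307). The red spool at (362,42) is not it.

```bash
cat > h.py <<'E'
from cell import *
import cv2,numpy as np
def ray(c,u,v,z):
    d=c["R"].T@np.array([(u-c["cx"])/c["fx"],(v-c["cy"])/c["fy"],1]);o=-c["R"].T@c["t"]
    return o+d*(z-o[2])/d[2]
def proj(c,X):
    p=c["R"]@np.asarray(X,float)+c["t"];return np.array([c["fx"]*p[0]/p[2]+c["cx"],c["fy"]*p[1]/p[2]+c["cy"]])
def blobs(m,amin=15):
    n,l,s,ce=cv2.connectedComponentsWithStats(m.astype(np.uint8));return [(s[i],ce[i],l==i) for i in range(1,n) if s[i][4]>=amin]
def cloud(c):
    z=c["range_z"];v,u=np.mgrid[:z.shape[0],:z.shape[1]]
    P=np.stack([(u-c["cx"])/c["fx"]*z,(v-c["cy"])/c["fy"]*z,z],-1)
    return (P-c["t"])@c["R"]
def hsv(c): return cv2.cvtColor(np.ascontiguousarray(c["img"]),cv2.COLOR_RGB2HSV).astype(int)
E
python3 - <<'E'
from h import *
np.set_printoptions(precision=4,suppress=True)
c=dict(np.load("top0.npz"));H=hsv(c);h,s,v=[H[...,i] for i in range(3)]
P=cloud(c)
print("red",[(b[0],b[1],ray(c,*b[1],.022)) for b in blobs((h<8)&(s>180)&(v>110),5) if b[1][1]>180])
print("yel",[(b[0],b[1],ray(c,*b[1],.022)) for b in blobs((h>20)&(h<33)&(s>180)&(v>110),5)if b[1][1]>180])
for b in blobs((v<60),150):
    x,y,w,hh,a=b[0]
    if b[1][1]>160 and b[1][1]<270:
        zz=P[b[2]];print("dark",b[0],b[1],"medz",np.median(zz[:,2]),ray(c,*b[1],.048),ray(c,*b[1],.059))
m=(h>105)&(h<125)&(s>180)
for b in blobs(m,800):
    r=cv2.minAreaRect(np.argwhere(b[2])[:,::-1].astype(np.float32));print("blue",r,[ray(c,*q,.024) for q in cv2.boxPoints(r)])
# heights in region maps
for nm,lo,hi,z in (("lane/box z>.045",.045,.075,.058),("lips",.012,.022,.016)):
    m=(P[...,2]>lo)&(P[...,2]<hi)&(P[...,0]>.43)&(P[...,0]<.56)
    for b in blobs(m,60):
        r=cv2.minAreaRect(P[b[2]][:,:2].astype(np.float32));print(nm,b[0],r,np.median(P[b[2]][:,2]))
im=c["img"][150:300,200:430][:,:,::-1];cv2.imwrite("pics/crop0.png",cv2.resize(im,None,fx=3.4,fy=3.4,interpolation=cv2.INTER_CUBIC))
E
```

```text
red [(array([350, 214,   2,  11,  14], dtype=int32), array([350.2857, 219.6429]), array([ 0.5001, -0.1719,  0.022 ])), (array([353, 215,   1,   6,   6], dtype=int32), array([353. , 217.5]), array([ 0.5051, -0.1785,  0.022 ]))]
yel [(array([375, 208,   2,  11,  18], dtype=int32), array([375.4444, 213.0556]), array([ 0.5151, -0.2325,  0.022 ]))]
dark [367 182  17  27 371] [374.7817 195.248 ] medz 0.0585034205094092 [ 0.5549 -0.2281  0.048 ] [ 0.5535 -0.2264  0.059 ]
dark [ 411  208   45   32 1050] [432.2581 224.4762] medz 0.011941797565714745 [ 0.4841 -0.3595  0.048 ] [ 0.4834 -0.3565  0.059 ]
dark [175 235  25  23 395] [186.5013 246.1848] medz 0.04871167763021537 [0.4408 0.2174 0.048 ] [0.4405 0.2149 0.059 ]
blue ((269.0, 147.0), (40.0, 46.0), 90.0) [array([0.732 , 0.0781, 0.024 ]), array([ 0.7298, -0.035 ,  0.024 ]), array([ 0.6303, -0.0337,  0.024 ]), array([0.6323, 0.0785, 0.024 ])]
lane/box z>.045 [ 259  193   86   20 1404] ((0.5414588451385498, -0.054675258696079254), (0.03974081948399544, 0.19970400631427765), 1.351516842842102) 0.05846590622095503
lane/box z>.045 [369 193  15  
[... 733 characters left out ...]
579201, 0.037836477160453796), 89.24972534179688) 0.04889911210371799
lane/box z>.045 [271 234  24  16 289] ((0.4489502012729645, -0.009247863665223122), (0.05406799539923668, 0.03533046320080757), 89.29823303222656) 0.04910858648516164
lips [411 207  45  33 687] ((0.48999032378196716, -0.37122178077697754), (0.10502375662326813, 0.07747076451778412), 89.3362045288086) 0.013551338050613421
lips [377 208  28   5  92] ((0.5230227708816528, -0.2696221172809601), (0.009784681722521782, 0.06569014489650726), 3.03367280960083) 0.015807522772453966
lips [234 210 141  14 509] ((0.5095992088317871, -0.06013411283493042), (0.33814358711242676, 0.03213637322187424), 89.280029296875) 0.01655232122748183
```

View pics/crop0.png

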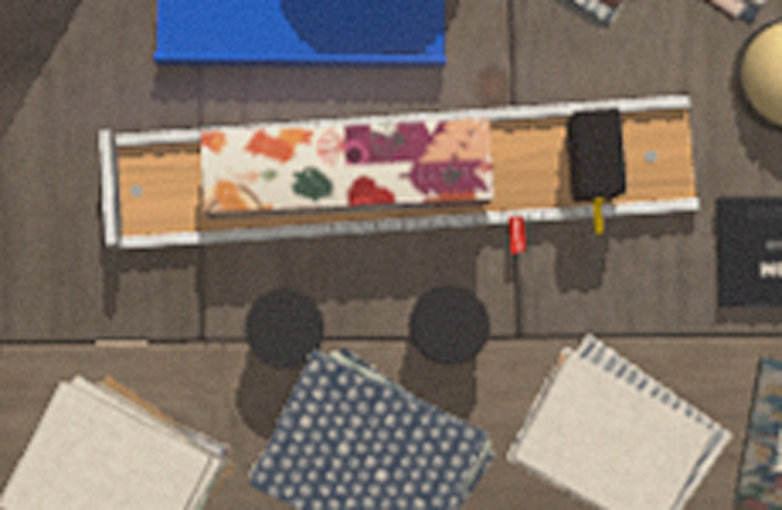

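The crop confirms the soap box in the lane, the black stop with its yellow pointer at (599,215), the red clip at (517,235) with its white line on the lip, and two jars at (284,328) and (449,325).

```bash
cat >> h.py <<'E'
def jars(c,P=None):
    P=cloud(c) if P is None else P
    H=hsv(c);m=(P[...,2]>.040)&(P[...,2]<.056)&(H[...,2]<75)&(H[...,1]<140)&(P[...,0]>.38)&(P[...,0]<.62)
    out=[]
    for b in blobs(cv2.morphologyEx(m.astype(np.uint8),cv2.MORPH_OPEN,np.ones((5,5),np.uint8)),120):
        (u,v),r=cv2.minEnclosingCircle(np.argwhere(b[2])[:,::-1].astype(np.float32))
        out.append((b[0][4],round(r,1),np.round(ray(c,u,v,.048),4),np.round(P[b[2]].mean(0),4)))
    return out
E
python3 - <<'E'
from h import *
np.set_printoptions(precision=4,suppress=True)
c=dict(np.load("top0.npz"));P=cloud(c)
for j in jars(c,P):print("jar",j)
X,Y,Z=[P[...,i] for i in range(3)]
def rng(nm,m,amin=60):
    for b in blobs(m,amin):
        q=P[b[2]];r=cv2.minAreaRect(q[:,:2].astype(np.float32));print(nm,b[0],r,"z",np.median(q[:,2]))
R=(X>.47)&(X<.62)&(Y<.2)&(Y>-.36)
rng("box/stop",R&(Z>.052)&(Z<.066))
rng("lips",R&(Z>.012)&(Z<.02))
rng("wall",R&(Z>.035)&(Z<.049),30)
B=(X>.6)&(X<.8)&(Y<.14)&(Y>-.3)
rng("tray lip",B&(Z>.018)&(Z<.03)); rng("tray floor",B&(Z>.002)&(Z<.009)&(hsv(c)[...,1]>180))
for lo,hi in((.03,.06),(.06,.1),(.1,.14),(.14,.2),(.2,.4)): 
    rng(f"obst {lo}-{hi}",(X>.6)&(X<.95)&(Y<.3)&(Y>-.4)&(Z>lo)&(Z<hi),80)
    rng(f"front {lo}-{hi}",(X>.25)&(X<.47)&(Y<.4)&(Y>-.4)&(Z>lo)&(Z<hi),80)
k=lambda u,v,z:ray(c,200+u/3.4-.35,150+v/3.4-.35,z)
for n,u,v,z in(("RF",698,209,.016),("RR",690,97,.016),("LFwall",108,246,.045),("LRwall",101,131,.045)):print(n,k(u,v,z))
print("ptr",k(599,215,.022),"clip",k(517,235,.022),k(517,219,.022), "trayblue", k(156,62,.024),k(445,62,.024))
E
```

```text
jar (np.int32(362), 11.5, array([0.4419, 0.2191, 0.048 ]), array([0.4417, 0.2183, 0.0489]))
jar (np.int32(400), 11.6, array([ 0.4387, -0.0105,  0.048 ]), array([ 0.4387, -0.011 ,  0.0489]))
jar (np.int32(413), 11.8, array([ 0.4397, -0.1236,  0.048 ]), array([ 0.4394, -0.1236,  0.0489]))
box/stop [368 181  16  27 361] ((0.5570837259292603, -0.22948391735553741), (0.060421962291002274, 0.03374683856964111), 2.455230236053467) z 0.05895157365917953
box/stop [ 259  184   86   28 2035] ((0.5502890944480896, -0.0543329194188118), (0.05694948509335518, 0.1998627781867981), 2.0770628452301025) z 0.05848062882098716
lips [281 178 122   9 287] ((0.5892882943153381, -0.15346622467041016), (0.010228213854134083, 0.2946432828903198), 3.160522699356079) z 0.016044474217723953
lips [233 188  26   6  74] ((0.57562655210495, 0.08058246225118637), (0.012389836832880974, 0.06117069348692894), 4.165959358215332) z 0.01639176824397443
lips [411 207  19  25 190] ((0.49990278482437134, -0.33950936794281006), (0.05859906226396561, 0.04080094397068024), 0.08683888614177704) z 0.013521815726701907
lips [377 2
[... 7224 characters left out ...]
3540344), (0.10346215218305588, 0.04505364969372749), 0.048472482711076736) z 0.19007670790888292
obst 0.2-0.4 [   99     0   122   169 10948] ((0.7840663194656372, 0.2579268217086792), (0.13594701886177063, 0.36415621638298035), 62.05421829223633) z 0.3664020097425277
front 0.2-0.4 [243 336  41   9 274] ((0.25412583351135254, 0.024924302473664284), (0.00813034363090992, 0.07786591351032257), 0.0670018270611763) z 0.24409298648240219
RF [ 0.5193 -0.3043  0.016 ]
RR [ 0.5996 -0.3015  0.016 ]
LFwall [0.4967 0.1115 0.045 ]
LRwall [0.5777 0.1163 0.045 ]
ptr [ 0.5155 -0.2334  0.022 ] clip [ 0.5021 -0.1753  0.022 ] [ 0.5135 -0.1756  0.022 ] trayblue [0.6301 0.0797 0.024 ] [ 0.6265 -0.1271  0.024 ]
```

```bash
cat >> h.py <<'E'
def rel(target,yaw):
    s=observe();p=s["tool_pos"];y0=s["tool_rot"][2];d=np.array(target)-p
    tx=np.array([np.cos(y0),np.sin(y0)]);ty=np.array([np.sin(y0),-np.cos(y0)])
    tw=(y0-yaw+np.pi)%(2*np.pi)-np.pi
    print("t",round(float(s["time"]),2),"pos",np.round(p,4),"yaw",round(y0,3),"F",np.round(s["contact_force"],1),"op",round(float(s["opening"]),4),"-> shift",np.round([tx@d[:2],ty@d[:2],-d[2]],4),"twist",round(tw,3))
LY=.050; LC=np.array([.5492,-.0934])
def lane(x,y): # lane->world xy
    return LC+np.array([x*np.cos(LY)-y*np.sin(LY),x*np.sin(LY)+y*np.cos(LY)])
E
python3 - <<'E'
from h import *
import cell
print([n for n in dir(cell) if not n.startswith("_")])
print(getattr(cell,"grasp_offset",None))
c=dict(np.load("top0.npz"));P=cloud(c);X,Y,Z=[P[...,i] for i in range(3)]
for lo,hi in((-.2,-.06),(-.06,.04),(.04,.16),(.16,.3)):
    m=(X>.25)&(X<.5)&(Y>lo)&(Y<hi)&(Z>.06)&(Z<.3);print(lo,hi,np.percentile(X[m],99.5),np.percentile(Z[m],[50,99]) )
rel([.55,-.054,.227],1.571+.043)
E
```

```text
['IKError', 'grasp_offset', 'hand_in', 'observe', 'read_camera']
0.0188
-0.2 -0.06 0.4073628260973456 [0.09454356 0.099469  ]
-0.06 0.04 0.41905408079926776 [0.09515735 0.26235617]
0.04 0.16 0.40314965640243927 [0.15149737 0.24252207]
0.16 0.3 0.3380480952910906 [0.15157805 0.1553568 ]
t 0.1 pos [ 0.1449 -0.5042  0.2261] yaw 0.28 F [ 0.8 -0.2 -0. ] op 0.0919 -> shift [ 0.5136 -0.3209 -0.0009] twist -1.334
```

Call:
{"op": "step_arm", "data": {
  "plan": [
    [-1,0.51,-0.32,0,-1.334],
    [-1,0.51,-0.32,0,-1.334],
    [-1,0.51,-0.32,0,-1.334],
    [-1,0.51,-0.32,0,-1.334],
    [-1,0.51,-0.32,0,-1.334],
    [-1,0.51,-0.32,0,-1.334],
    [-1,0.51,-0.32,0,-1.334],
    [-1,0.51,-0.32,0,-1.334],
    [-1,0.51,-0.32,0,-1.334],
    [-1,0.51,-0.32,0,-1.334],
    [-1,0.5136,-0.3209,0,-1.334],
    [-1,0.5136,-0.3209,0,-1.334],
    [-1,0.5136,-0.3209,0,-1.334],
    [-1,0.5136,-0.3209,0,-1.334]
  ],
  "grip_force": 15
}}

```text
time: 1.85
tool_pos: [0.5495, -0.0553, 0.2269]
tool_rot: [3.141, 0.0, 1.612]
contact_force: [0.1, -0.0, -0.8]
opening: 0.0922
grip_force: 0.0
```

```bash
python3 - <<'E'
from h import *
rel([.5505,-.054,.024],1.571+.043)
c=dict(np.load("top0.npz"));print(ray(c,300,253.6,.095),ray(c,289,256,.095),ray(c,345,264,.095))
E
```

```text
t 1.85 pos [ 0.5495 -0.0553  0.2269] yaw 1.612 F [ 0.1 -0.  -0.8] op 0.0922 -> shift [0.0013 0.001  0.2029] twist -0.002
[ 0.41967031 -0.0497805   0.095     ] [ 0.41460456 -0.02502343  0.095     ] [ 0.39533224 -0.14986922  0.095     ]
```

Call:
{"op": "step_arm", "data": {
  "plan": [
    [-1,0.0013,0.001,0.06,0],
    [-1,0.0013,0.001,0.12,0],
    [-1,0.0013,0.001,0.16,0],
    [-1,0.0013,0.001,0.185,0],
    [-1,0.0013,0.001,0.203,0],
    [-1,0.0013,0.001,0.203,0],
    [-1,0.0013,0.001,0.203,0],
    [1,0.0013,0.001,0.203,0],
    [1,0.0013,0.001,0.203,0],
    [1,0.0013,0.001,0.203,0],
    [1,0.0013,0.001,0.203,0],
    [1,0.0013,0.001,0.203,0],
    [1,0.0013,0.001,0.203,0]
  ],
  "grip_force": 20
}}

```text
time: 3.48
tool_pos: [0.5508, -0.053, 0.0238]
tool_rot: [-3.141, 0.0, 1.614]
contact_force: [-2.2, 0.4, 3.0]
opening: 0.0561
grip_force: 20.0
```

Call:
{"op": "step_arm", "data": {
  "plan": [
    [1,0,0,-0.03,0],
    [1,0,0,-0.06,0],
    [1,0.004,0.02,-0.06,0],
    [1,0.012,0.07,-0.06,0.03],
    [1,0.02,0.12,-0.06,0.066],
    [1,0.024,0.144,-0.06,0.066],
    [1,0.024,0.144,-0.06,0.066],
    [1,0.024,0.144,-0.06,0.066],
    [1,0.024,0.144,-0.06,0.066]
  ]
}}

```text
time: 4.6
tool_pos: [0.6929, -0.0232, 0.0838]
tool_rot: [-3.141, 0.0, 1.547]
contact_force: [0.4, 0.3, 0.0]
opening: 0.056
grip_force: 20.0
```

```bash
python3 - <<'E'
from h import *
rel([.694,-.023,.0215],1.548)
c=read_camera("top");P=cloud(c);m=(P[...,2]>.095)&(P[...,2]<.125)&(P[...,0]>.6)&(P[...,0]<.78)&(P[...,1]>-.14)&(P[...,1]<.12)
for b in blobs(m,40): print(b[0],P[b[2]].min(0),P[b[2]].max(0))
print(jars(c,P)); print(observe()["grip_force"])
E
```

```text
t 4.6 pos [ 0.6929 -0.0232  0.0838] yaw 1.547 F [0.4 0.3 0. ] op 0.056 -> shift [0.0002 0.0011 0.0623] twist -0.001
[247 120  21  21 334] [0.67488009 0.02065674 0.11272206] [0.72241429 0.06596735 0.12453343]
[312 120  20  27 485] [ 0.66402065 -0.12423362  0.09500012] [ 0.71976077 -0.0806806   0.12397916]
[(np.int32(139), 9.2, array([0.4541, 0.2152, 0.048 ]), array([0.4567, 0.2148, 0.0489])), (np.int32(410), 11.6, array([ 0.4388, -0.124 ,  0.048 ]), array([ 0.439 , -0.1239,  0.0487]))]
19.976793229579926
```

Call:
{"op": "step_arm", "data": {
  "plan": [
    [1,0,0.001,0.03,0],
    [1,0,0.001,0.05,0],
    [1,0,0.001,0.062,0],
    [1,0,0.001,0.062,0],
    [1,0,0.001,0.062,0],
    [0.2,0,0.001,0.062,0],
    [-0.3,0,0.001,0.062,0],
    [-1,0,0.001,0.062,0],
    [-1,0,0.001,0.062,0],
    [-1,0,0.001,0.062,0],
    [-1,0,0.001,0.03,0],
    [-1,0,0.001,-0.03,0],
    [-1,0,0.001,-0.09,0],
    [-1,0,0.001,-0.13,0],
    [-1,0,0.001,-0.13,0]
  ]
}}

```text
time: 6.52
tool_pos: [0.6965, -0.0231, 0.2186]
tool_rot: [3.133, 0.001, 1.548]
contact_force: [0.1, 0.0, -0.9]
opening: 0.092
grip_force: 0.0
```

```bash
python3 - <<'E'
from h import *
s=lane(0,-.136); print("stop",s, lane(0,-.199))
t=lane(0,-.136-.016-.0095-.02); rel([t[0],t[1],.2],1.621); print(t)
E
```

```text
stop [ 0.55599717 -0.22923004] [ 0.55914585 -0.2921513 ]
t 6.53 pos [ 0.6965 -0.0231  0.2186] yaw 1.548 F [ 0.1  0.  -0.9] op 0.092 -> shift [-0.2547 -0.1324  0.0186] twist -0.073
[ 0.55827122 -0.27467317]
```

Call:
{"op": "step_arm", "data": {
  "plan": [
    [1,-0.06,-0.03,0.0,-0.03],
    [1,-0.12,-0.06,0.0,-0.073],
    [1,-0.18,-0.09,0.0,-0.073],
    [1,-0.24,-0.12,0.0,-0.073],
    [1,-0.2547,-0.1324,0.0186,-0.073],
    [1,-0.2547,-0.1324,0.0186,-0.073],
    [1,-0.2547,-0.1324,0.0186,-0.073],
    [1,-0.2547,-0.1324,0.0186,-0.073]
  ]
}}

```text
time: 7.52
tool_pos: [0.5574, -0.2733, 0.1953]
tool_rot: [3.141, 0.0, 1.623]
contact_force: [0.1, 0.3, -0.1]
opening: 0.0163
grip_force: 0.0
```

```bash
cat >> h.py <<'E'
def marks(c):
    """along-lane (y) of pointer and red clip from colour-weighted columns, z=.022"""
    I=c["img"].astype(float);r,g,b=I[...,0],I[...,1],I[...,2]
    u0,v0=proj(c,[*lane(-.05,-.08),.022]);out=[]
    inv=lambda p:(np.array([[np.cos(LY),np.sin(LY)],[-np.sin(LY),np.cos(LY)]])@(p[:2]-LC))
    for w,nm in((np.clip(np.minimum(r,g)-b-35,0,None)*(g>.7*r),"yellow"),(np.clip(r-np.maximum(g,b)-40,0,None)*(g<.5*r),"red")):
        M=np.zeros_like(w)
        v,u=np.mgrid[:420,:560];q=np.array([inv(ray(c,uu,vv,.022)) for uu,vv in zip(u[195:240,320:420].ravel(),v[195:240,320:420].ravel())]).reshape(45,100,2)
        ww=w[195:240,320:420]*(q[...,0]<-.043)*(q[...,0]>-.066)
        out.append((nm,round(float(ww.sum())),np.round((ww[...,None]*q).sum((0,1))/ww.sum(),4)))
    return out
E
python3 - <<'E'
from h import *
c=read_camera("top");np.savez("top1.npz",**c)
print(marks(dict(np.load("top0.npz"))));print(marks(c));print(jars(c))
P=cloud(c);X,Y,Z=[P[...,i] for i in range(3)]
m=(X>.62)&(X<.78)&(Y>-.16)&(Y<.12)&(Z>.045)&(Z<.065)
for b in blobs(m,100):print("box",b[0],cv2.minAreaRect(P[b[2]][:,:2].astype(np.float32)),np.median(P[b[2]][:,2]))
t=lane(0,-.136-.016-.0095-.02); rel([t[0],t[1],.03],1.621)
cv2.imwrite("pics/top1.png",cv2.resize(c["img"][90:290,150:450][:,:,::-1],None,fx=2.6,fy=2.6,interpolation=cv2.INTER_CUBIC))
E
```

```text
[('yellow', 911, array([-0.0475, -0.1372])), ('red', 2716, array([-0.0539, -0.0791]))]
[('yellow', 0, array([nan, nan])), ('red', 2600, array([-0.0539, -0.079 ]))]
[(np.int32(411), 11.7, array([0.4425, 0.2191, 0.048 ]), array([0.4424, 0.219 , 0.0488])), (np.int32(390), 11.4, array([ 0.4383, -0.0103,  0.048 ]), array([ 0.4385, -0.0104,  0.0487])), (np.int32(374), 11.6, array([ 0.4388, -0.1238,  0.048 ]), array([ 0.4395, -0.1242,  0.0487]))]
box [ 246  126   84   25 2021] ((0.6961827278137207, -0.023781433701515198), (0.19887873530387878, 0.058026887476444244), 88.96916961669922) 0.05544364652580158
t 7.58 pos [ 0.5574 -0.2733  0.1953] yaw 1.623 F [-0.5 -0.4  0.1] op 0.0121 -> shift [-0.0014  0.0008  0.1653] twist 0.002h.py:40: RuntimeWarning: invalid value encountered in divide
  out.append((nm,round(float(ww.sum())),np.round((ww[...,None]*q).sum((0,1))/ww.sum(),4)))
```

View pics/top1.png

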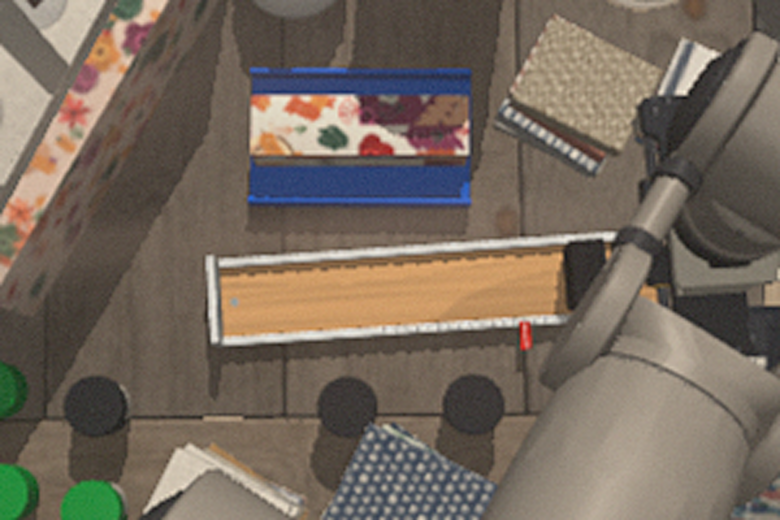

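The box lies squarely in the tray (250–470, 70–200), the lane is clear, the clip is visible at (525,335), and the arm hides the pointer. Distance to push is about 58 mm. Next I go down behind the stop.

Call:
{"op": "step_arm", "data": {
  "plan": [
    [1,-0.0014,0.0008,0.06,0],
    [1,-0.0014,0.0008,0.11,0],
    [1,-0.0014,0.0008,0.15,0],
    [1,-0.0014,0.0008,0.165,0],
    [1,-0.0014,0.0008,0.165,0],
    [1,-0.0014,0.0008,0.165,0],
    [1,0.005,0.0008,0.165,0],
    [1,0.01,0.0008,0.165,0],
    [1,0.01,0.0008,0.165,0]
  ]
}}

```text
time: 8.7
tool_pos: [0.557, -0.2639, 0.0306]
tool_rot: [3.141, 0.0, 1.621]
contact_force: [-0.8, -0.6, 0.5]
opening: 0.0004
grip_force: 0.0
```

Call:
{"op": "step_arm", "data": {
  "plan": [
    [1,0.002,0,0,0],
    [1,0.004,0,0,0],
    [1,0.006,0,0,0],
    [1,0.006,0,0,0]
  ]
}}

```text
time: 9.2
tool_pos: [0.5565, -0.2583, 0.0301]
tool_rot: [-3.141, -0.0, 1.621]
contact_force: [-1.3, 0.4, 0.8]
opening: 0.0008
grip_force: 0.0
```

Call:
{"op": "step_arm", "data": {
  "plan": [
    [1,0.002,0,0,0],
    [1,0.002,0,0,0],
    [1,0.004,0,0,0],
    [1,0.004,0,0,0]
  ]
}}

```text
time: 9.7
tool_pos: [0.5565, -0.256, 0.0302]
tool_rot: [3.141, 0.003, 1.621]
contact_force: [-0.5, -6.5, -3.1]
opening: 0.0004
grip_force: 3.0
```

Call:
{"op": "step_arm", "data": {
  "plan": [
    [1,0.002,0,0,0],
    [1,0.002,0,0,0],
    [1,0.004,0,0,0],
    [1,0.004,0,0,0]
  ]
}}

```text
time: 10.2
tool_pos: [0.5563, -0.252, 0.0302]
tool_rot: [3.141, 0.003, 1.621]
contact_force: [-0.7, -6.2, -2.4]
opening: 0.0004
grip_force: 3.1
```

Call:
{"op": "step_arm", "data": {
  "plan": [
    [1,0.004,0,0,0],
    [1,0.004,0,0,0],
    [1,0.008,0,0,0],
    [1,0.008,0,0,0],
    [1,0.012,0,0,0],
    [1,0.012,0,0,0],
    [1,0.016,0,0,0],
    [1,0.016,0,0,0],
    [1,0.02,0,0,0],
    [1,0.02,0,0,0],
    [1,0.024,0,0,0],
    [1,0.024,0,0,0],
    [1,0.028,0,0,0],
    [1,0.028,0,0,0],
    [1,0.032,0,0,0],
    [1,0.032,0,0,0],
    [1,0.036,0,0,0],
    [1,0.036,0,0,0]
  ]
}}

```text
time: 12.45
tool_pos: [0.5543, -0.2157, 0.0301]
tool_rot: [3.141, 0.002, 1.621]
contact_force: [-1.5, -5.3, -1.3]
opening: 0.0006
grip_force: 2.8
```

Call:
{"op": "step_arm", "data": {
  "plan": [
    [1,0.004,0,0,0],
    [1,0.004,0,0,0],
    [1,0.004,0,0,0]
  ]
}}

```text
time: 12.82
tool_pos: [0.5541, -0.2118, 0.0301]
tool_rot: [-3.142, 0.002, 1.621]
contact_force: [-1.1, -5.8, -1.7]
opening: 0.0004
grip_force: 2.7
```

Call:
{"op": "step_arm", "data": {
  "plan": [
    [1,-0.02,0,0,0],
    [1,-0.06,0,0,0],
    [1,-0.1,0,-0.04,0],
    [1,-0.13,0,-0.1,0],
    [1,-0.13,0,-0.1,0],
    [1,-0.13,0,-0.1,0]
  ]
}}

```text
time: 13.58
tool_pos: [0.5603, -0.3408, 0.1299]
tool_rot: [-3.142, -0.0, 1.62]
contact_force: [-0.2, 0.4, -1.3]
opening: 0.0007
grip_force: 0.0
```

```bash
python3 - <<'E'
from h import *
for i in range(2):
    c=read_camera("top");print(marks(c))
P=cloud(c);X,Y,Z=[P[...,i] for i in range(3)]
for b in blobs((X>.5)&(X<.61)&(Y<-.1)&(Y>-.3)&(Z>.052)&(Z<.066),60):
    r=cv2.minAreaRect(P[b[2]][:,:2].astype(np.float32));print(r)
cv2.imwrite("pics/top2.png",cv2.resize(c["img"][160:240,310:410][:,:,::-1],None,fx=7,fy=7,interpolation=cv2.INTER_CUBIC))
s=read_camera("scene");u,v=proj(s,[*lane(-.05,-.08),.022]).astype(int);print(u,v)
print(jars(c));print(observe()["tool_pos"])
E
```

```text
[('yellow', 675, array([-0.0483, -0.0905])), ('red', 832, array([-0.0539, -0.0788]))]
[('yellow', 692, array([-0.0483, -0.0906])), ('red', 818, array([-0.0538, -0.0788]))]
((0.5544877648353577, -0.18315675854682922), (0.060000792145729065, 0.03313872590661049), 3.0016112327575684)
326 204
[(np.int32(400), 11.8, array([0.4426, 0.219 , 0.048 ]), array([0.4415, 0.2181, 0.0491])), (np.int32(390), 11.6, array([ 0.4392, -0.1238,  0.048 ]), array([ 0.4389, -0.1244,  0.0486]))]
[ 0.55995702 -0.33919107  0.12828944]
```

View pics/top2.png

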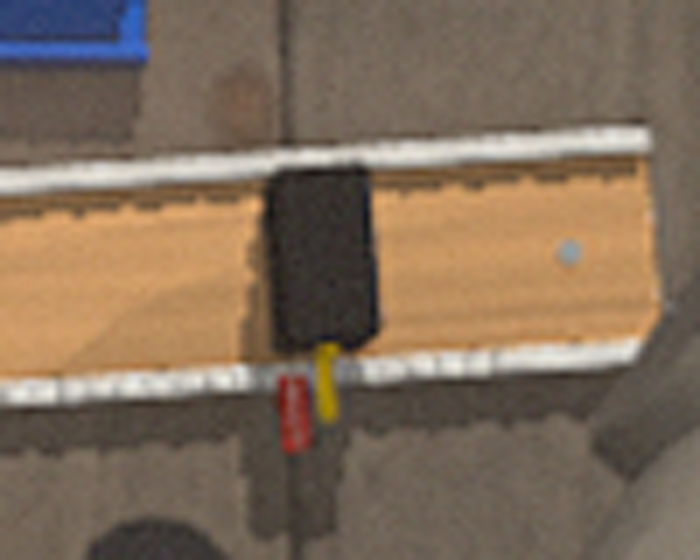

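The pointer is at crop (327,385) and the clip at (293,410), with about 11.7 mm left.

Call:
{"op": "step_arm", "data": {
  "plan": [
    [1,0.05,0,0.05,0],
    [1,0.09,0,0.1,0],
    [1,0.11,0,0.1,0],
    [1,0.12,0,0.1,0],
    [1,0.126,0,0.1,0],
    [1,0.129,0,0.1,0],
    [1,0.129,0,0.1,0],
    [1,0.132,0,0.1,0],
    [1,0.132,0,0.1,0],
    [1,0.135,0,0.1,0],
    [1,0.135,0,0.1,0],
    [1,0.138,0,0.1,0],
    [1,0.138,0,0.1,0]
  ]
}}

```text
time: 15.35
tool_pos: [0.5541, -0.2046, 0.0307]
tool_rot: [3.14, 0.003, 1.62]
contact_force: [-0.9, -6.2, 0.4]
opening: 0.0003
grip_force: 2.9
```

Call:
{"op": "step_arm", "data": {
  "plan": [
    [1,-0.02,0,0,0],
    [1,-0.06,0,0,0],
    [1,-0.1,0,-0.04,0],
    [1,-0.138,0,-0.1,0],
    [1,-0.138,0,-0.1,0],
    [1,-0.138,0,-0.1,0]
  ]
}}

```text
time: 16.1
tool_pos: [0.5603, -0.3413, 0.1301]
tool_rot: [3.141, 0.0, 1.619]
contact_force: [-0.3, -0.1, -0.8]
opening: 0.0002
grip_force: 0.0
```

```bash
python3 - <<'E'
from h import *
for i in range(3):
    c=read_camera("top");print(marks(c))
P=cloud(c);X,Y,Z=[P[...,i] for i in range(3)]
for b in blobs((X>.5)&(X<.61)&(Y<-.1)&(Y>-.3)&(Z>.052)&(Z<.066),60):
    r=cv2.minAreaRect(P[b[2]][:,:2].astype(np.float32));print(r)
print(observe()["tool_pos"])
I=c["img"]
for r in range(211,226,1):print(r,[tuple(int(q) for q in I[r,u]) for u in range(347,360)])
E
```

```text
[('yellow', 667, array([-0.0482, -0.0835])), ('red', 597, array([-0.0558, -0.0773]))]
[('yellow', 702, array([-0.0483, -0.0835])), ('red', 588, array([-0.0559, -0.0772]))]
[('yellow', 690, array([-0.0483, -0.0835])), ('red', 590, array([-0.0556, -0.0771]))]
((0.5543212890625, -0.17585882544517517), (0.06033173203468323, 0.03282393887639046), 3.8243627548217773)
[ 0.55990767 -0.33917038  0.12826098]
211 [(86, 67, 51), (86, 67, 51), (98, 75, 53), (97, 75, 60), (86, 71, 49), (131, 107, 33), (149, 117, 0), (134, 114, 53), (117, 101, 84), (122, 106, 90), (121, 105, 88), (157, 131, 111), (187, 169, 150)]
212 [(115, 105, 93), (113, 109, 98), (128, 123, 111), (127, 123, 117), (100, 97, 96), (140, 118, 38), (163, 132, 0), (138, 122, 82), (119, 116, 108), (124, 121, 119), (128, 125, 117), (127, 124, 119), (150, 149, 152)]
213 [(123, 122, 120), (133, 131, 126), (134, 122, 117), (137, 104, 102), (112, 93, 93), (142, 118, 43), (164, 131, 0), (133, 117, 70), (103, 99, 98), (126, 126, 126), (136, 137, 129), (180, 176, 172), (179, 176, 171)]
214 [(125, 121, 119), (137, 140, 131), (132, 103, 100), (1
[... 1595 characters left out ...]
(136, 85, 82), (138, 67, 61), (98, 52, 49), (64, 66, 60), (73, 69, 56), (97, 89, 79), (104, 92, 79), (112, 96, 87)]
223 [(81, 73, 63), (83, 73, 66), (76, 74, 63), (123, 49, 43), (150, 40, 29), (138, 74, 68), (132, 62, 53), (87, 49, 39), (68, 66, 56), (76, 69, 60), (110, 100, 86), (121, 104, 91), (117, 104, 93)]
224 [(85, 75, 66), (78, 68, 61), (78, 76, 66), (99, 60, 53), (117, 47, 46), (105, 57, 48), (96, 57, 51), (83, 65, 60), (69, 66, 56), (75, 65, 58), (111, 98, 86), (119, 109, 96), (120, 104, 93)]
225 [(81, 73, 63), (83, 75, 66), (77, 71, 64), (76, 73, 63), (58, 59, 49), (60, 59, 49), (76, 72, 60), (77, 73, 64), (75, 67, 60), (75, 64, 58), (109, 101, 90), (123, 110, 101), (116, 105, 89)]
```

```bash
cat >> h.py <<'E'
def rows(c,kind,lo=213,hi=220):
    I=c["img"].astype(float);r,g,b=I[...,0],I[...,1],I[...,2];u=np.arange(343,390.);o=[]
    for k in range(lo,hi):
        if kind=="red": w=np.clip(r-(g+b)/2-18,0,None)*(g<.75*r)
        else: w=np.clip(np.minimum(r,g)-b-25,0,None)*(g>.7*r)
        w=w[k,343:390];o.append(round(float((w*u).sum()/max(w.sum(),1)),2))
    return o
E
python3 - <<'E'
from h import *
print("clip0",rows(dict(np.load("top0.npz")),"red",213,225));print("clip1",rows(dict(np.load("top1.npz")),"red",213,225))
c=read_camera("top");print("ptr",rows(c,"yellow",208,221)); print("ptr0",rows(dict(np.load("top0.npz")),"yellow",206,221))
I=np.load("top1.npz")["img"]
for r in range(213,226,2):print(r,[tuple(int(q) for q in I[r,u]) for u in range(348,357)])
E
```

```text
clip0 [350.0, 351.37, 351.41, 351.6, 351.69, 351.71, 351.87, 351.9, 351.79, 351.75, 351.58, 351.19]
clip1 [350.0, 351.37, 351.42, 351.63, 351.7, 351.72, 351.86, 351.9, 351.78, 351.73, 351.58, 351.19]
ptr [375.28, 369.06, 357.74, 352.38, 352.79, 352.83, 352.9, 352.97, 353.08, 353.2, 353.37, 353.39, 354.0]
ptr0 [362.84, 363.52, 367.96, 363.49, 358.78, 361.09, 375.25, 375.35, 375.55, 375.66, 375.68, 375.79, 375.68, 0.0, 0.0]
213 [(207, 211, 204), (214, 196, 191), (216, 159, 154), (190, 155, 149), (193, 152, 148), (203, 169, 159), (214, 209, 202), (178, 179, 176), (209, 209, 201)]
215 [(141, 147, 143), (124, 98, 89), (178, 34, 22), (219, 143, 132), (210, 104, 98), (159, 45, 31), (101, 77, 71), (78, 76, 68), (77, 73, 65)]
217 [(80, 63, 60), (74, 52, 44), (173, 25, 15), (214, 116, 107), (203, 84, 77), (181, 28, 19), (119, 62, 54), (70, 71, 62), (77, 69, 62)]
219 [(83, 78, 65), (62, 63, 54), (179, 40, 27), (217, 117, 107), (207, 103, 94), (208, 51, 39), (136, 60, 50), (68, 73, 63), (79, 71, 65)]
221 [(81, 77, 69), (51, 66, 56), (185, 47, 33), (215, 78, 68), (210, 115, 106), (214, 74, 66), (139, 57, 47), (62, 67, 55), (68, 62, 56)]
223 [(87, 80, 71), (71, 80, 68), (192, 51, 43), (217, 49, 39), (201, 105, 94), (192, 79, 74), (127, 64, 57), (96, 95, 82), (112, 103, 90)]
225 [(93, 85, 71), (79, 74, 64), (73, 75, 61), (54, 61, 55), (78, 78, 69), (103, 97, 86), (109, 99, 86), (109, 98, 90), (107, 96, 85)]
```

Call:
{"op": "step_arm", "data": {
  "plan": [
    [1,0.05,0,0.05,0],
    [1,0.09,0,0.1,0],
    [1,0.115,0,0.1,0],
    [1,0.128,0,0.1,0],
    [1,0.134,0,0.1,0],
    [1,0.136,0,0.1,0],
    [1,0.138,0,0.1,0],
    [1,0.138,0,0.1,0],
    [1,0.14,0,0.1,0],
    [1,0.14,0,0.1,0],
    [1,0.1415,0,0.1,0],
    [1,0.1415,0,0.1,0],
    [1,0.1415,0,0.1,0]
  ]
}}

```text
time: 17.92
tool_pos: [0.5542, -0.2012, 0.0309]
tool_rot: [3.14, 0.003, 1.62]
contact_force: [-0.4, -6.1, 1.7]
opening: 0.0004
grip_force: 3.2
```

Call:
{"op": "step_arm", "data": {
  "plan": [
    [1,-0.02,0,0,0],
    [1,-0.06,0,0,0],
    [1,-0.1,0,-0.04,0],
    [1,-0.1415,0,-0.1,0],
    [1,-0.1415,0,-0.1,0],
    [1,-0.1415,0,-0.1,0]
  ]
}}

```text
time: 18.68
tool_pos: [0.5602, -0.3411, 0.13]
tool_rot: [3.141, -0.0, 1.619]
contact_force: [-0.4, 1.2, -0.9]
opening: 0.0007
grip_force: 0.0
```

```bash
python3 - <<'E'
from h import *
for i in range(2):
    c=read_camera("top");print("ptr",rows(c,"yellow",211,221)); print(marks(c))
P=cloud(c);X,Y,Z=[P[...,i] for i in range(3)]
for b in blobs((X>.5)&(X<.61)&(Y<-.1)&(Y>-.3)&(Z>.052)&(Z<.066),60):
    r=cv2.minAreaRect(P[b[2]][:,:2].astype(np.float32));print(r)
I=c["img"]
for r in range(211,226,1):print(r,[tuple(int(q) for q in I[r,u]) for u in range(347,357)])
cv2.imwrite("pics/top3.png",cv2.resize(c["img"][195:235,330:375][:,:,::-1],None,fx=13,fy=13,interpolation=cv2.INTER_CUBIC))
E
```

```text
ptr [351.07, 351.49, 351.56, 351.56, 351.74, 351.81, 351.56, 351.81, 351.55, 352.0]
[('yellow', 843, array([-0.0483, -0.0797])), ('red', 472, array([-0.0575, -0.0775]))]
ptr [351.08, 351.55, 351.58, 351.66, 351.72, 351.88, 351.88, 351.88, 351.58, 352.0]
[('yellow', 861, array([-0.0484, -0.0799])), ('red', 471, array([-0.0575, -0.0775]))]
((0.5541024804115295, -0.17268331348896027), (0.059782274067401886, 0.03334728255867958), 2.6961147785186768)
211 [(85, 66, 41), (80, 60, 45), (97, 74, 62), (110, 91, 39), (133, 107, 7), (132, 112, 12), (116, 101, 66), (106, 92, 79), (115, 100, 91), (154, 125, 95)]
212 [(117, 111, 99), (117, 107, 103), (131, 123, 116), (132, 115, 83), (150, 125, 33), (162, 130, 0), (138, 125, 101), (125, 122, 121), (120, 115, 114), (121, 114, 108)]
213 [(123, 123, 118), (135, 135, 130), (139, 126, 130), (125, 90, 74), (146, 117, 2), (171, 139, 0), (142, 116, 88), (133, 130, 134), (112, 112, 111), (118, 117, 113)]
214 [(123, 118, 117), (140, 139, 134), (131, 101, 101), (114, 47, 39), (148, 115, 13), (165, 137, 0), (131, 93, 58), (121, 102, 114), (107, 106, 102), (113,
[... 954 characters left out ...]
5), (114, 42, 37), (133, 51, 56), (130, 68, 70), (134, 50, 50), (99, 59, 55), (70, 66, 56), (73, 65, 56)]
222 [(80, 74, 63), (79, 73, 62), (74, 70, 66), (121, 52, 41), (136, 56, 53), (134, 88, 81), (139, 64, 56), (99, 54, 50), (81, 78, 64), (99, 88, 79)]
223 [(84, 76, 65), (79, 70, 64), (79, 78, 65), (125, 51, 47), (145, 35, 30), (139, 70, 69), (128, 55, 50), (88, 49, 47), (92, 80, 70), (113, 103, 90)]
224 [(85, 71, 64), (79, 74, 62), (75, 72, 64), (98, 60, 51), (114, 45, 36), (101, 55, 51), (97, 62, 56), (78, 59, 54), (94, 90, 79), (113, 99, 87)]
225 [(80, 72, 63), (83, 75, 62), (79, 74, 65), (74, 70, 60), (58, 60, 49), (63, 62, 57), (69, 67, 57), (74, 67, 58), (97, 91, 75), (111, 101, 90)]
```

View pics/top3.png

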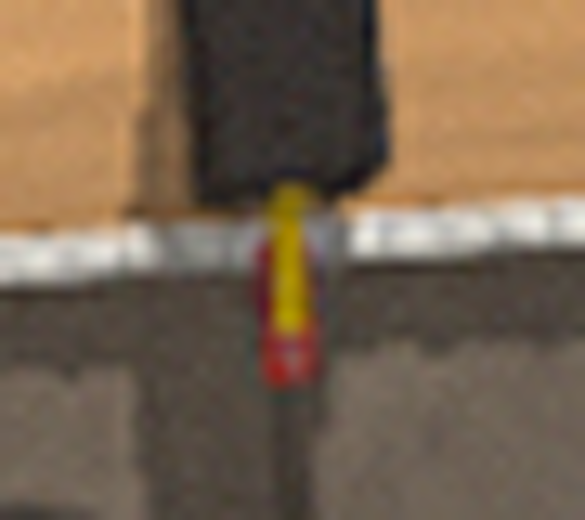

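The pointer is centred over the clip (pointer at u≈351.75, clip centre ≈351.6), so the stop is set. On to the jars.

```bash
python3 - <<'E'
from h import *
c=read_camera("top");print(jars(c))
rel([.4393,-.124,.20],0.0)
E
```

```text
[(np.int32(417), 11.6, array([0.4424, 0.2193, 0.048 ]), array([0.4421, 0.2188, 0.0488])), (np.int32(398), 11.6, array([ 0.4388, -0.124 ,  0.048 ]), array([ 0.4391, -0.1239,  0.0487]))]
t 18.82 pos [ 0.5599 -0.3389  0.1281] yaw 1.622 F [-0.6  0.3 -1.1] op 0.0008 -> shift [ 0.2208 -0.1095 -0.0719] twist 1.622
```

Call:
{"op": "step_arm", "data": {
  "plan": [
    [-1,0.0,0,-0.06,0.1],
    [-1,0.04,-0.02,-0.07,0.3],
    [-1,0.1,-0.05,-0.07,0.5],
    [-1,0.16,-0.08,-0.07,0.7],
    [-1,0.22,-0.11,-0.07,0.9],
    [-1,0.22,-0.11,-0.07,1.1],
    [-1,0.22,-0.11,-0.07,1.3],
    [-1,0.22,-0.11,-0.07,1.5],
    [-1,0.22,-0.11,-0.07,1.622],
    [-1,0.22,-0.11,-0.07,1.622],
    [-1,0.22,-0.11,-0.07,1.622]
  ]
}}

```text
time: 20.2
tool_pos: [0.4395, -0.1256, 0.1995]
tool_rot: [-3.141, 0.001, 0.003]
contact_force: [1.0, 0.4, -0.0]
opening: 0.0919
grip_force: 0.0
```

```bash
python3 - <<'E'
from h import *
rel([.4393,-.124,.036],0.0)
E
```

```text
t 20.2 pos [ 0.4395 -0.1256  0.1995] yaw 0.003 F [ 1.   0.4 -0. ] op 0.0919 -> shift [-0.0002 -0.0016  0.1635] twist 0.003
```

Call:
{"op": "step_arm", "data": {
  "plan": [
    [-1,0,-0.0016,0.06,0],
    [-1,0,-0.0016,0.11,0],
    [-1,0,-0.0016,0.145,0],
    [-1,0,-0.0016,0.1635,0],
    [-1,0,-0.0016,0.1635,0],
    [-1,0,-0.0016,0.1635,0],
    [1,0,-0.0016,0.1635,0],
    [1,0,-0.0016,0.1635,0],
    [1,0,-0.0016,0.1635,0],
    [1,0,-0.0016,0.1635,0],
    [1,0,-0.0016,0.1635,0]
  ],
  "grip_force": 20
}}

```text
time: 21.58
tool_pos: [0.4399, -0.1246, 0.0368]
tool_rot: [3.141, -0.0, -0.001]
contact_force: [-0.9, -0.2, 1.3]
opening: 0.0543
grip_force: 20.0
```

Call:
{"op": "step_arm", "data": {
  "plan": [
    [1,0,0,-0.02,0],
    [1,0,0,-0.06,0],
    [1,0,0,-0.1,0],
    [1,0,0,-0.1,0],
    [1,0,0,-0.1,0]
  ]
}}

```text
time: 22.2
tool_pos: [0.4392, -0.1242, 0.1358]
tool_rot: [-3.141, 0.001, -0.001]
contact_force: [-0.7, 0.3, -1.3]
opening: 0.0544
grip_force: 20.0
```

```bash
python3 - <<'E'
from h import *
for y in(.168,.100,.030):print(y,lane(0,y))
t=lane(0,.168);rel([*t,.136],1.621)
E
```

```text
0.168 [0.5408035  0.07439004]
0.1 [0.54420208 0.00647503]
0.03 [ 0.54770062 -0.06343749]
t 22.2 pos [ 0.4392 -0.1242  0.1358] yaw -0.001 F [-0.7  0.3 -1.3] op 0.0544 -> shift [ 0.1014 -0.1987 -0.0002] twist -1.622
```

Call:
{"op": "step_arm", "data": {
  "plan": [
    [1,0.02,-0.04,0,-0.18],
    [1,0.04,-0.08,0,-0.36],
    [1,0.06,-0.12,0,-0.54],
    [1,0.08,-0.16,0,-0.72],
    [1,0.102,-0.1987,0,-0.9],
    [1,0.102,-0.1987,0,-1.08],
    [1,0.102,-0.1987,0,-1.26],
    [1,0.102,-0.1987,0,-1.44],
    [1,0.102,-0.1987,0,-1.622],
    [1,0.102,-0.1987,0,-1.622],
    [1,0.102,-0.1987,0,-1.622],
    [1,0.102,-0.1987,0,-1.622]
  ]
}}

```text
time: 23.7
tool_pos: [0.5419, 0.0741, 0.1362]
tool_rot: [-3.141, 0.0, 1.619]
contact_force: [0.4, 0.6, -1.9]
opening: 0.0543
grip_force: 20.0
```

```bash
python3 - <<'E'
from h import *
t=lane(0.0008,.168);rel([*t,.045],1.621)
E
```

```text
t 23.7 pos [0.5419 0.0741 0.1362] yaw 1.619 F [ 0.4  0.6 -1.9] op 0.0543 -> shift [ 0.0004 -0.0003  0.0912] twist -0.002
```

Call:
{"op": "step_arm", "data": {
  "plan": [
    [1,0,0,0.05,0],
    [1,0,0,0.08,0],
    [1,0,0,0.091,0],
    [1,0,0,0.091,0],
    [1,0,0,0.091,0],
    [-0.2,0,0,0.091,0],
    [-0.5,0,0,0.091,0],
    [-1,0,0,0.091,0],
    [-1,0,0,0.091,0],
    [-1,0,0,0.06,0],
    [-1,0,0,0.0,0],
    [-1,0,0,-0.05,0],
    [-1,0,0,-0.05,0]
  ]
}}

```text
time: 25.32
tool_pos: [0.5443, 0.0742, 0.1909]
tool_rot: [3.133, 0.001, 1.621]
contact_force: [-0.5, 0.2, -0.4]
opening: 0.0918
grip_force: 0.0
```

```bash
python3 - <<'E'
from h import *
c=read_camera("top");print(jars(c));print(rows(c,"yellow",211,219))
s=read_camera("scene");cv2.imwrite("pics/scene1.png",cv2.resize(s["img"][150:330,130:370][:,:,::-1],None,fx=3,fy=3,interpolation=cv2.INTER_CUBIC))
rel([.4387,-.0105,.19],0)
E
```

```text
[(np.int32(153), 9.2, array([0.4541, 0.2152, 0.048 ]), array([0.4559, 0.215 , 0.0488])), (np.int32(405), 11.6, array([ 0.4382, -0.01  ,  0.048 ]), array([ 0.4383, -0.0104,  0.0488]))]
[351.13, 351.47, 351.57, 351.65, 351.74, 351.81, 351.82, 351.76]
t 25.43 pos [0.5418 0.0741 0.1865] yaw 1.621 F [ 0.6 -0.1 -0.5] op 0.0919 -> shift [-0.0793 -0.1072 -0.0035] twist 1.621
```

View pics/scene1.png

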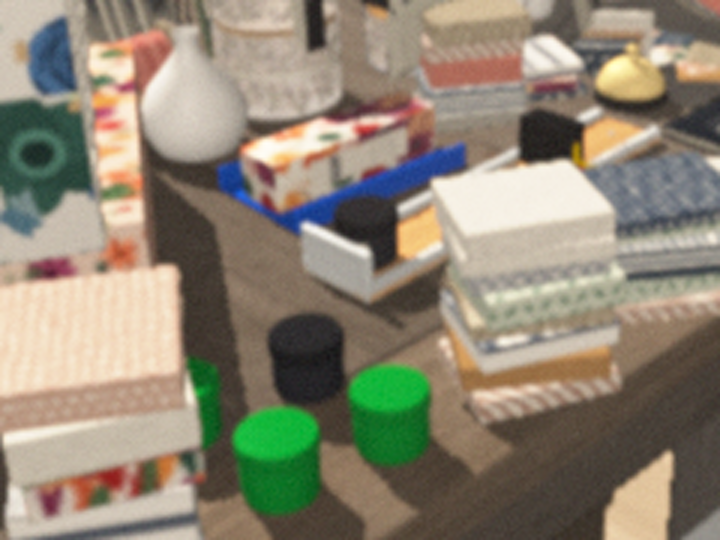

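The jar stands upright by the end wall at (365,230), the stop is unmoved and the box is in the tray. Next jar.

Call:
{"op": "step_arm", "data": {
  "plan": [
    [-1,-0.02,-0.02,-0.01,0.18],
    [-1,-0.04,-0.05,-0.01,0.36],
    [-1,-0.06,-0.08,-0.01,0.54],
    [-1,-0.0793,-0.1074,-0.01,0.72],
    [-1,-0.0793,-0.1074,-0.01,0.9],
    [-1,-0.0793,-0.1074,-0.01,1.08],
    [-1,-0.0793,-0.1074,-0.01,1.26],
    [-1,-0.0793,-0.1074,-0.01,1.44],
    [-1,-0.0793,-0.1074,-0.01,1.621],
    [-1,-0.0793,-0.1074,-0.01,1.621],
    [-1,-0.0793,-0.1074,-0.01,1.621]
  ]
}}

```text
time: 26.8
tool_pos: [0.4383, -0.0104, 0.1957]
tool_rot: [-3.141, 0.002, 0.003]
contact_force: [-0.7, -0.3, 0.1]
opening: 0.0916
grip_force: 0.0
```

```bash
python3 - <<'E'
from h import *
rel([.4386,-.0103,.036],0.0)
c=read_camera("top");print(jars(c))
E
```

```text
t 26.8 pos [ 0.4383 -0.0104  0.1957] yaw 0.003 F [-0.7 -0.3  0.1] op 0.0916 -> shift [ 3.000e-04 -1.000e-04  1.597e-01] twist 0.003
[(np.int32(407), 11.7, array([0.4425, 0.2191, 0.048 ]), array([0.4418, 0.2186, 0.0489]))]
```

Call:
{"op": "step_arm", "data": {
  "plan": [
    [-1,0,0,0.06,0],
    [-1,0,0,0.11,0],
    [-1,0,0,0.145,0],
    [-1,0,0,0.1597,0],
    [-1,0,0,0.1597,0],
    [-1,0,0,0.1597,0],
    [1,0,0,0.1597,0],
    [1,0,0,0.1597,0],
    [1,0,0,0.1597,0],
    [1,0,0,0.1597,0],
    [1,0,0,0.1597,0]
  ],
  "grip_force": 20
}}

```text
time: 28.22
tool_pos: [0.4387, -0.0105, 0.0369]
tool_rot: [3.142, 0.0, -0.0]
contact_force: [0.3, 0.1, -0.4]
opening: 0.0466
grip_force: 0.2
```

Call:
{"op": "step_arm", "data": {
  "plan": [
    [1,0,0,-0.02,0],
    [1,0,0,-0.06,0],
    [1,0,0,-0.1,0],
    [1,0,0,-0.1,0],
    [1,0,0,-0.1,0]
  ]
}}

```text
time: 28.85
tool_pos: [0.4383, -0.0104, 0.1364]
tool_rot: [3.142, 0.001, -0.0]
contact_force: [-0.1, -0.3, -0.0]
opening: 0.001
grip_force: 0.0
```

```bash
python3 - <<'E'
from h import *
t=lane(0.0008,.1);rel([*t,.136],1.621)
E
```

```text
t 28.85 pos [ 0.4383 -0.0104  0.1364] yaw -0.0 F [-0.1 -0.3 -0. ] op 0.001 -> shift [ 0.1067 -0.017   0.0004] twist -1.621
```

The grip closed on nothing, so the jar may have been knocked aside. I'll open, move out of the way and look.

Call:
{"op": "step_arm", "data": {
  "plan": [
    [-1,0.02,-0.04,-0.05,0],
    [-1,0.05,-0.1,-0.06,0],
    [-1,0.08,-0.15,-0.06,0],
    [-1,0.08,-0.15,-0.06,0],
    [-1,0.08,-0.15,-0.06,0]
  ]
}}

```text
time: 29.48
tool_pos: [0.5178, 0.1394, 0.1951]
tool_rot: [3.141, 0.004, 0.001]
contact_force: [0.3, 0.2, -0.6]
opening: 0.0463
grip_force: 0.0
```

```bash
sed -i 's/<.056)&(H/<.062)\&(H/' h.py; python3 - <<'E'
from h import *
c=read_camera("top");print(jars(c));print(rows(c,"yellow",211,219))
cv2.imwrite("pics/top4.png",cv2.resize(c["img"][150:330,150:410][:,:,::-1],None,fx=3,fy=3,interpolation=cv2.INTER_CUBIC))
E
```

```text
[(np.int32(127), 7.6, array([0.5469, 0.0596, 0.048 ]), array([0.5451, 0.0586, 0.0564])), (np.int32(412), 11.8, array([0.4759, 0.0045, 0.048 ]), array([0.4753, 0.0046, 0.0487])), (np.int32(361), 11.5, array([0.4424, 0.2198, 0.048 ]), array([0.4423, 0.222 , 0.049 ]))]
[351.01, 351.53, 351.61, 351.57, 351.74, 351.75, 351.56, 351.78]
```

View pics/top4.png

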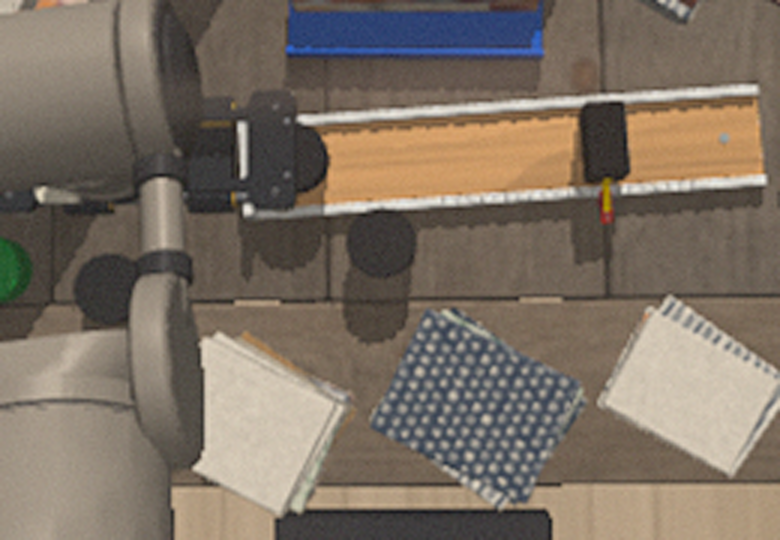

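The jar has been knocked to (380,243) in the crop, still upright, at world (0.4756, 0.0045) beside the front lip. I'll take it from there.

Call:
{"op": "step_arm", "data": {
  "plan": [
    [-1,-0.02,0.06,0,0],
    [-1,-0.042,0.12,0,0],
    [-1,-0.042,0.135,0,0],
    [-1,-0.042,0.135,0,0],
    [-1,-0.042,0.135,0,0]
  ]
}}

```text
time: 30.15
tool_pos: [0.4769, 0.005, 0.1969]
tool_rot: [-3.141, -0.0, -0.0]
contact_force: [0.9, -0.1, -0.5]
opening: 0.0912
grip_force: 0.0
```

```bash
python3 - <<'E'
from h import *
rel([.4757,.0045,.036],0.0)
E
```

```text
t 30.15 pos [0.4769 0.005  0.1969] yaw -0.0 F [ 0.9 -0.1 -0.5] op 0.0912 -> shift [-0.0012  0.0005  0.1609] twist -0.0
```

Call:
{"op": "step_arm", "data": {
  "plan": [
    [-1,-0.001,0,0.06,0],
    [-1,-0.001,0,0.11,0],
    [-1,-0.001,0,0.145,0],
    [-1,-0.001,0,0.161,0],
    [-1,-0.001,0,0.161,0],
    [-1,-0.001,0,0.161,0],
    [1,-0.001,0,0.161,0],
    [1,-0.001,0,0.161,0],
    [1,-0.001,0,0.161,0],
    [1,-0.001,0,0.161,0],
    [1,-0.001,0,0.161,0]
  ],
  "grip_force": 20
}}

```text
time: 31.52
tool_pos: [0.4758, 0.0044, 0.036]
tool_rot: [3.141, -0.0, -0.0]
contact_force: [-0.4, -0.6, 2.6]
opening: 0.0544
grip_force: 20.0
```

Call:
{"op": "step_arm", "data": {
  "plan": [
    [1,0,0,-0.02,0],
    [1,0,0,-0.06,0],
    [1,0,0,-0.1,0],
    [1,0,0,-0.1,0],
    [1,0,0,-0.1,0]
  ]
}}

```text
time: 32.15
tool_pos: [0.4751, 0.0046, 0.1351]
tool_rot: [-3.142, 0.001, -0.0]
contact_force: [-0.9, -0.0, -1.2]
opening: 0.0541
grip_force: 20.0
```

```bash
python3 - <<'E'
from h import *
t=lane(0.0008,.1);rel([*t,.136],1.621)
E
```

```text
t 32.15 pos [0.4751 0.0046 0.1351] yaw -0.0 F [-0.9 -0.  -1.2] op 0.0541 -> shift [ 0.0699 -0.002  -0.0009] twist -1.621
```

Call:
{"op": "step_arm", "data": {
  "plan": [
    [1,0.035,-0.001,0,-0.18],
    [1,0.07,-0.002,0,-0.36],
    [1,0.07,-0.002,0,-0.54],
    [1,0.07,-0.002,0,-0.72],
    [1,0.07,-0.002,0,-0.9],
    [1,0.07,-0.002,0,-1.08],
    [1,0.07,-0.002,0,-1.26],
    [1,0.07,-0.002,0,-1.44],
    [1,0.07,-0.002,0,-1.621],
    [1,0.07,-0.002,0,-1.621],
    [1,0.07,-0.002,0,-1.621]
  ]
}}

```text
time: 33.52
tool_pos: [0.5453, 0.0065, 0.1349]
tool_rot: [-3.14, -0.0, 1.617]
contact_force: [-0.7, 0.1, -1.4]
opening: 0.0541
grip_force: 20.0
```

```bash
python3 - <<'E'
from h import *
t=lane(0.0008,.1);rel([*t,.0445],1.621);print(observe()["grip_force"])
c=read_camera("top");print(jars(c))
E
```

```text
t 33.52 pos [0.5453 0.0065 0.1349] yaw 1.617 F [-0.7  0.1 -1.4] op 0.0541 -> shift [ 0.     -0.0003  0.0904] twist -0.004
19.999816417694092
[(np.int32(196), 10.1, array([0.54  , 0.0822, 0.048 ]), array([0.5384, 0.0823, 0.0563])), (np.int32(404), 11.7, array([0.4425, 0.2191, 0.048 ]), array([0.4418, 0.2178, 0.0488]))]
```

Call:
{"op": "step_arm", "data": {
  "plan": [
    [1,0,0,0.05,0],
    [1,0,0,0.08,0],
    [1,0,0,0.0905,0],
    [1,0,0,0.0905,0],
    [1,0,0,0.0905,0],
    [-0.2,0,0,0.0905,0],
    [-0.5,0,0,0.0905,0],
    [-1,0,0,0.0905,0],
    [-1,0,0,0.0905,0],
    [-1,0,0,0.06,0],
    [-1,0,0,0.0,0],
    [-1,0,0,-0.05,0],
    [-1,0,0,-0.05,0]
  ]
}}

```text
time: 35.2
tool_pos: [0.548, 0.0062, 0.1902]
tool_rot: [3.133, 0.002, 1.621]
contact_force: [0.9, -0.8, 0.7]
opening: 0.0922
grip_force: 0.0
```

```bash
python3 - <<'E'
from h import *
c=read_camera("top");print(jars(c));print(rows(c,"yellow",211,219))
rel([.4424,.2191,.19],0)
E
```

```text
[(np.int32(157), 9.8, array([0.5413, 0.0834, 0.048 ]), array([0.5403, 0.085 , 0.0567])), (np.int32(345), 11.5, array([0.4424, 0.2201, 0.048 ]), array([0.4422, 0.2227, 0.0491]))]
[351.22, 351.46, 351.56, 351.58, 351.71, 351.58, 351.61, 351.88]
t 35.25 pos [0.5465 0.0064 0.1875] yaw 1.621 F [-0.2  0.1  0.3] op 0.092 -> shift [ 0.2176 -0.0934 -0.0025] twist 1.621
```

Call:
{"op": "step_arm", "data": {
  "plan": [
    [-0.63,0.03,-0.013,-0.01,0.18],
    [-0.63,0.07,-0.03,-0.01,0.36],
    [-0.63,0.11,-0.047,-0.01,0.54],
    [-0.63,0.15,-0.064,-0.01,0.72],
    [-0.63,0.19,-0.08,-0.01,0.9],
    [-0.63,0.2176,-0.0934,-0.01,1.08],
    [-0.63,0.2176,-0.0934,-0.01,1.26],
    [-0.63,0.2176,-0.0934,-0.01,1.44],
    [-0.63,0.2176,-0.0934,-0.01,1.621],
    [-0.63,0.2176,-0.0934,-0.01,1.621],
    [-0.63,0.2176,-0.0934,-0.01,1.621],
    [-0.63,0.2176,-0.0934,-0.01,1.621]
  ]
}}

```text
time: 36.75
tool_pos: [0.4415, 0.2191, 0.1955]
tool_rot: [3.141, 0.001, 0.002]
contact_force: [-0.3, 0.5, -0.3]
opening: 0.0747
grip_force: 0.0
```

```bash
python3 - <<'E'
from h import *
rel([.4424,.2192,.036],0.0)
c=read_camera("top");print(jars(c))
s=read_camera("scene");cv2.imwrite("pics/scene2.png",cv2.resize(s["img"][130:350,130:370][:,:,::-1],None,fx=2.6,fy=2.6,interpolation=cv2.INTER_CUBIC))
E
```

```text
t 36.75 pos [0.4415 0.2191 0.1955] yaw 0.002 F [-0.3  0.5 -0.3] op 0.0747 -> shift [ 9.000e-04 -1.000e-04  1.595e-01] twist 0.002
[(np.int32(378), 11.3, array([0.5476, 0.006 , 0.048 ]), array([0.5463, 0.0053, 0.0566])), (np.int32(355), 11.4, array([0.5439, 0.0735, 0.048 ]), array([0.5438, 0.0714, 0.0568]))]
```

View pics/scene2.png

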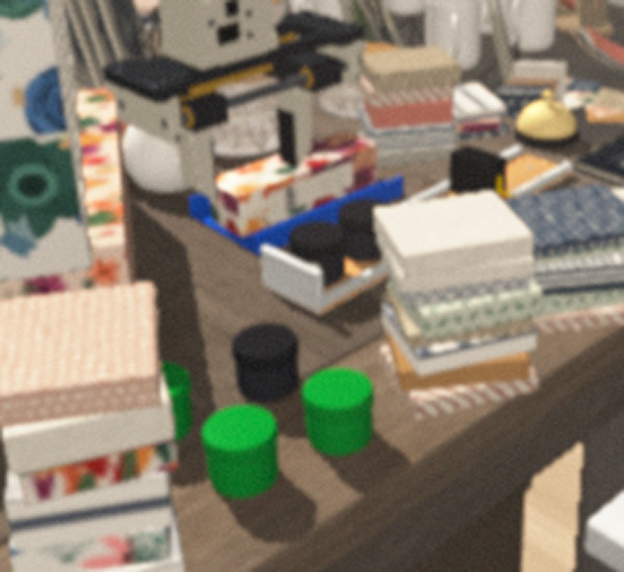

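Two jars stand in the lane at (315,250) and (360,230). The third is still at (266,360), and its neighbours leave room for the fingers.

Call:
{"op": "step_arm", "data": {
  "plan": [
    [-0.63,0.001,0,0.06,0],
    [-0.63,0.001,0,0.11,0],
    [-0.63,0.001,0,0.145,0],
    [-0.63,0.001,0,0.1595,0],
    [-0.63,0.001,0,0.1595,0],
    [-0.63,0.001,0,0.1595,0],
    [1,0.001,0,0.1595,0],
    [1,0.001,0,0.1595,0],
    [1,0.001,0,0.1595,0],
    [1,0.001,0,0.1595,0]
  ],
  "grip_force": 20
}}

```text
time: 38.1
tool_pos: [0.4429, 0.2192, 0.037]
tool_rot: [-3.141, -0.001, -0.0]
contact_force: [0.3, -0.6, 6.3]
opening: 0.0543
grip_force: 20.0
```

Call:
{"op": "step_arm", "data": {
  "plan": [
    [1,0,0,-0.02,0],
    [1,0,0,-0.06,0],
    [1,0,0,-0.1,0],
    [1,0,0,-0.1,0],
    [1,0,0,-0.1,0]
  ]
}}

```text
time: 38.72
tool_pos: [0.442, 0.219, 0.1357]
tool_rot: [3.141, 0.001, -0.0]
contact_force: [-0.1, 0.4, -1.1]
opening: 0.0544
grip_force: 20.0
```

```bash
python3 - <<'E'
from h import *
t=lane(0.0008,.03);rel([*t,.146],1.621)
E
```

```text
t 38.73 pos [0.442  0.219  0.1357] yaw -0.0 F [-0.1  0.4 -1.1] op 0.0544 -> shift [ 0.1066  0.2823 -0.0103] twist -1.621
```

Call:
{"op": "step_arm", "data": {
  "plan": [
    [1,0.01,0.05,-0.01,-0.1],
    [1,0.02,0.11,-0.01,-0.28],
    [1,0.02,0.17,-0.01,-0.46],
    [1,0.02,0.23,-0.01,-0.64],
    [1,0.03,0.2823,-0.01,-0.82],
    [1,0.06,0.2823,-0.01,-1.0],
    [1,0.1066,0.2823,-0.01,-1.18],
    [1,0.1066,0.2823,-0.01,-1.36],
    [1,0.1066,0.2823,-0.01,-1.54],
    [1,0.1066,0.2823,-0.01,-1.621],
    [1,0.1066,0.2823,-0.01,-1.621],
    [1,0.1066,0.2823,-0.01,-1.621]
  ]
}}

```text
time: 40.22
tool_pos: [0.5487, -0.0631, 0.1455]
tool_rot: [-3.14, -0.0, 1.618]
contact_force: [0.4, 0.0, -1.4]
opening: 0.0544
grip_force: 20.0
```

```bash
python3 - <<'E'
from h import *
t=lane(0.0008,.03);rel([*t,.045],1.621);print(observe()["grip_force"])
c=read_camera("scene");print(proj(c,[*t,.09]))
c2=read_camera("top");print(jars(c2))
E
```

```text
t 40.23 pos [ 0.5487 -0.0631  0.1455] yaw 1.618 F [ 0.4  0.  -1.4] op 0.0544 -> shift [-0.0003 -0.0002  0.1005] twist -0.003
19.99984860420227
[287.47552566 190.00611075]
[(np.int32(330), 11.3, array([0.547 , 0.0051, 0.048 ]), array([0.5446, 0.0021, 0.0564])), (np.int32(262), 10.7, array([0.5433, 0.0763, 0.048 ]), array([0.5423, 0.0782, 0.0566]))]
```

Call:
{"op": "step_arm", "data": {
  "plan": [
    [1,0,0,0.05,0],
    [1,0,0,0.085,0],
    [1,0,0,0.1005,0],
    [1,0,0,0.1005,0],
    [1,0,0,0.1005,0],
    [-0.2,0,0,0.1005,0],
    [-0.5,0,0,0.1005,0],
    [-1,0,0,0.1005,0],
    [-1,0,0,0.1005,0],
    [-1,0,0,0.06,0],
    [-1,0,0,0.0,0],
    [-1,0,0,-0.06,0],
    [-1,-0.06,0,-0.1,0],
    [-1,-0.12,0,-0.1,0],
    [-1,-0.18,-0.03,-0.1,0],
    [-1,-0.24,-0.06,-0.1,0],
    [-1,-0.28,-0.1,-0.1,0],
    [-1,-0.28,-0.14,-0.1,0],
    [-1,-0.28,-0.14,-0.1,0]
  ]
}}

```text
time: 42.7
tool_pos: [0.4208, -0.3508, 0.2465]
tool_rot: [-3.141, -0.0, 1.617]
contact_force: [0.8, 0.3, 0.5]
opening: 0.0918
grip_force: 0.0
```

```bash
python3 - <<'E'
from h import *
c=read_camera("top");print(jars(c));print(rows(c,"yellow",211,219), rows(dict(np.load("top1.npz")),"red",214,219))
P=cloud(c);X,Y,Z=[P[...,i] for i in range(3)]
for b in blobs((X>.62)&(X<.78)&(Y>-.16)&(Y<.12)&(Z>.045)&(Z<.065),100):print("box",cv2.minAreaRect(P[b[2]][:,:2].astype(np.float32)))
cv2.imwrite("pics/top5.png",cv2.resize(c["img"][90:290,150:470][:,:,::-1],None,fx=2.4,fy=2.4,interpolation=cv2.INTER_CUBIC))
E
```

```text
[(np.int32(378), 11.5, array([ 0.551 , -0.0641,  0.048 ]), array([ 0.5485, -0.0652,  0.0567])), (np.int32(359), 11.4, array([0.5437, 0.0731, 0.048 ]), array([0.5426, 0.0731, 0.0566])), (np.int32(351), 11.3, array([0.5473, 0.006 , 0.048 ]), array([0.5454, 0.0048, 0.0565]))]
[351.4, 351.46, 351.6, 351.65, 351.72, 351.82, 351.61, 351.92] [351.37, 351.42, 351.63, 351.7, 351.72]
box ((0.6964406371116638, -0.02382654696702957), (0.19895729422569275, 0.058244332671165466), 89.03022003173828)
```

View pics/top5.png

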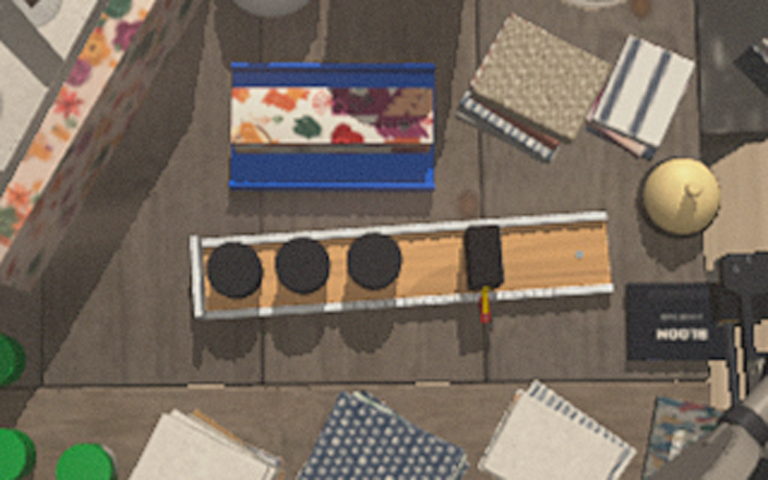

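The three jars stand upright in the lane at (235,269), (302,264) and (374,260). The pointer is on the clip at (486,305), the box is in the tray, the book is untouched at (670,322), and the arm is clear.

```bash
python3 -c "
from cell import *
print(hand_in())"
```

```text
the job is handed in; nothing more can be done
None
```

The job is handed in: the soap box is in the blue tray, the stop's pointer is in line with the red clip to within about 0.5 mm, all three black jars (there was no fourth) stand upright in the lane, and the gift book was not touched.

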